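# Shift the turntable drive into fast and start it

## Task

Put the blue turntable drive into its fast range and start it: with the fingertips push the black upright handle of the selector lever from neutral (white dot), past the slow detent (yellow dot), all the way to its second stop at the green dot, and only then press the green button fully in and let it come back out. Only push, grip nothing and do not ram the lever, never press the red button, and leave the bush on the faceplate, the clay-coloured gas cup and the V-block where they are. Finish with the hand clear of everything.

Things in the scene. Friction and masses are not known exactly. Their poses are not given: they have to be found in the camera images.
- drive_unit: Blue drive of a small welding turntable, fixed to the bench: foot 216 (x) x 256 (y) mm, flat grey deck 60 mm high. Origin: centre of the underside, on the bench; z up; its -x side (row of black slots) looks roughly to the robot. Its fixed aluminium faceplate (100 mm across, top 74 mm above the bench, does not turn) is centred at x +35, y -62 mm.
- selector (a joint): Selector lever, rad, about the upright axis at selector_pivot; grows clockwise seen from above. Sprung rests: 0 neutral (white dot), 0.6 slow (yellow, first detent), 1.2 fast (green, second stop); hard ends -0.02 and 1.22. It tips over at about 0.3 and 0.9 and needs up to about 8 N at the handle. Starts near 0.
- selector_grip (a point): Middle of the black upright handle (round, 20 mm diameter, red band), 100 mm above the bench, 85 mm from the pivot axis; the handle spans 70 to 124 mm height, a straight cylinder from 82 to 118. It sweeps an arc towards the drive's +y: in the drive's frame it is at x -60, y +7 mm at joint 0, x -75, y +55 at 0.6, x -60, y +103 at 1.2. Moves with the lever.
- selector_pivot (a point): Point on the lever's upright pivot axis, 100 mm above the bench (fixed to the drive, at x +10, y +55 mm in its frame; axes parallel to the drive's).
- start_button (a joint): Travel of the green button, m: 0 out, 0.006 fully in. Springs back by itself; fully in takes 5 N.
- start_button_top (a point): Centre of the top face of the green push button (32 mm diameter, pressed straight down) on a round grey base (48 mm diameter, 12 mm high) fixed to the bench; 22 mm above the bench when out. Moves with the button.
- stop_button (a joint): Travel of the red button, m: 0 out, 0.006 fully in. Must not be pressed.
- stop_button_top (a point): Centre of the top face of the red push button, otherwise the same as the green one. The two buttons may swap places.
- bush: Loose steel bush, 35 mm diameter, 36 mm high, standing on the faceplate (top about 110 mm above the bench). Origin: centre of its underside. Leave alone.
- gas_cup: Loose clay-coloured ceramic gas cup, 21 mm diameter, 44 mm high, standing on the bench. Origin: centre of its underside. Leave alone.
- v_block: Loose dark steel V-block, 42 x 60 x 46 mm high, on the bench. Origin: centre of its underside. Leave alone.
Mind the look-alikes: they are no part of the job. What is shaped like the part that bears stop_button but turquoise is not meant.

How it is judged:
By the outcome, as a careful person would: the job done as asked, in the order asked, and still so for the second after the job is handed in, with the robot touching nothing.
It also fails if it takes over 48 s, if anything falls off the work surface, if the arm or the gripper's body presses on something with over 40 N, if the wrist force passes 120 N, or if a joint passes its speed limit or range.

## Robot

A 7-joint arm with a two-finger parallel gripper is mounted at the origin on a cart in front of the work surface, level with it; the furniture and walls round the work are solid. World frame = base frame: x ahead of the robot, y to its left, z up, the work surface at z = 0. Lengths are in m, angles in rad, forces in N, time in s.
With the tool pointing down it reaches from about 0.4 to 0.9 m from the base axis. Payload 5.5 kg.
Tool frame: the origin (TCP) lies midway between the tips of the shut fingers; the grasp point (between the pads) lies 19 mm behind it; z points along the fingers, y is the line along which they close (so a half turn about z gives the same grasp; the last joint's range is limited). The gripper opens to 85 mm and grips with 20 to 120 N. Pads are 22 mm wide; open, the fingers measure 114 mm over their backs; the gripper's body (76 mm by 85 mm) begins 54 mm behind the grasp point. The pads swing forward as they close: fully open they stand 13 mm farther back than shut.
Start: joints at [-1.027, 0.501, -0.427, 1.55, 0.221, 1.138, -0.21], TCP at [0.18, 0.625, 0.231] pointing down, gripper open.
Joint ranges: [-2.88, 2.88], [-0.31, 2.03], [-1.54, 1.56], [0.2, 2.42], [-1.41, 4.55], [0.19, 2.02], [-2.57, 2.57]. Speed limits (rad/s): [2.57, 2.57, 3.14, 3.14, 3.14, 3.14, 3.14].

## Interface

Orientations are given as a 3x3 rotation matrix whose columns are the frame's x, y, z axes.
In Python, from station import arm gives the robot as it stands. The module is installed in compiled form; this text tells all that it offers.
- The arm moves only by the shell command python3 -m pendant 'ROWS' [OPENING] [FORCE]. ROWS is JSON, a list of rows, each a list of 2 entries, a list of its own where there are three numbers: the shift along the tool's x, y, z in mm, then the turn about the tool's z in degrees. A call has exactly 5 rows; each row shifts and turns the commanded pose from where the row before left it, along the tool's axes as they then stand; what a row does not reach is not made up. A row lasts 1/8 s, in which the tool goes at most 62.5 mm and 10.7 degrees, less where a joint would pass 70% of its speed; a pose out of reach is approached as far as the arm can. A call with a gripper value outside its range is refused whole. OPENING is the opening, from 0 (shut) to 1 (fully open), set as the call begins (- or left out, the last holds). The fingers move at their own pace and stop on an object; FORCE is the grip in N (left out, the last holds). Time passes only in rows, so rows that do not move let the fingers close, or fill a call up. It gives the time, the measured TCP pose, the force, the opening and the grip force at its end, in the units of the state.
- arm.get_obs(): the state, without advancing time (a new reading comes with each control period).
- arm.get_image(name): name is "side" or "top" or "wrist"; returns (picture, depth): 400x640x3 uint8, red, green, blue; 400x640 float32, m along the optical axis (not along the pixel's ray), 0 where there is no reading.
- arm.camera_info(name): a dict with "intrinsics" (3x3 intrinsics, pixels), "R" (3x3) and "t" (3): a world point X has camera coordinates R X + t. Camera axes: x right, y down, z forward; pixel columns grow to the right and rows downward; lengths in m; the calibration is good to about 2 mm. A picture is of the moment at which its call begins: read the wrist's pose just before it. camera_info takes no time and is no camera call; for the wrist camera it gives the pose at the moment of the call.
- arm.sign_off(): hands the job in; it is judged then, once.
The state is a dict: "time": time; "joint_pos": joint angles; "qd": joint speeds; "joint_torque": joint torques, N m; "tool_pos": TCP position; "tcp_rot": TCP orientation; "ft_force": force on the tool from outside, world axes, zero at the start; "moment": the same for the moment, N m; "gripper_width": opening from 0.0 (shut) to 1.0 (fully open); "grip_force": force on a finger pad.
Only numpy, scipy, OpenCV 4.12 (cv2) and the standard library are available. Lean on these libraries where they do the work, as an engineer would, in place of code of your own. Each camera call takes 0.05 s, during which the arm holds its last target. There are 200 camera calls.

## Working session

There is one attempt and no reset: what is moved stays moved. The work goes in short steps, Python scripts to look and compute and a shell command to move; the robot and the scene stay as the last step left them, time stands still between calls to the robot, and variables do not carry over. Pictures are saved under pics/ and viewed, at most 10 in all, crops included, and the job is handed in when it is done.

```bash
mkdir -p pics; python3 - <<'E'
from station import arm
import cv2,numpy as np
o=arm.get_obs();print(o['time'],o['tool_pos'],o['tcp_rot'],o['gripper_width'])
for n in('top','side'):
    p,d=arm.get_image(n);cv2.imwrite(f'pics/{n}.png',p[...,::-1]);np.savez(f'{n}.npz',p=p,d=d,**arm.camera_info(n))
    print(n,arm.camera_info(n))
E
```

```text
0.0 [0.17998592 0.62386298 0.23025427] [[-9.60861628e-01  2.77028132e-01 -5.87974021e-04]
 [ 2.77028751e-01  9.60859850e-01 -1.84951690e-03]
 [ 5.25924181e-05 -1.94001553e-03 -9.99998117e-01]] 1.0015149786457602
top {'intrinsics': array([[509.79890977,   0.        , 315.66598924],
       [  0.        , 509.79890977, 197.32191659],
       [  0.        ,   0.        ,   1.        ]]), 'R': array([[-0.04321803, -0.99905016, -0.00556515],
       [-0.97240489,  0.04334234, -0.22923822],
       [ 0.22926169, -0.00449564, -0.97335444]]), 't': array([-0.0635369 ,  0.61534967,  1.04945802])}
side {'intrinsics': array([[462.34188285,   0.        , 317.99558248],
       [  0.        , 462.34188285, 202.98176171],
       [  0.        ,   0.        ,   1.        ]]), 'R': array([[ 0.95982281, -0.28039003, -0.01102772],
       [-0.11794741, -0.3674712 , -0.92252551],
       [ 0.25461459,  0.88676172, -0.38577852]]), 't': array([-0.5769482 ,  0.10477722,  0.98804853])}
```

View pics/top.png

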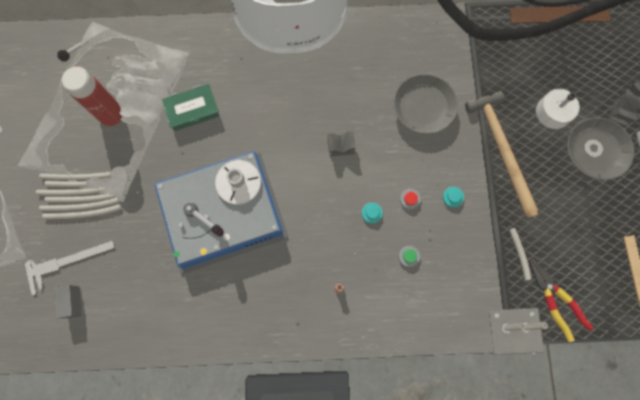

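View pics/side.png

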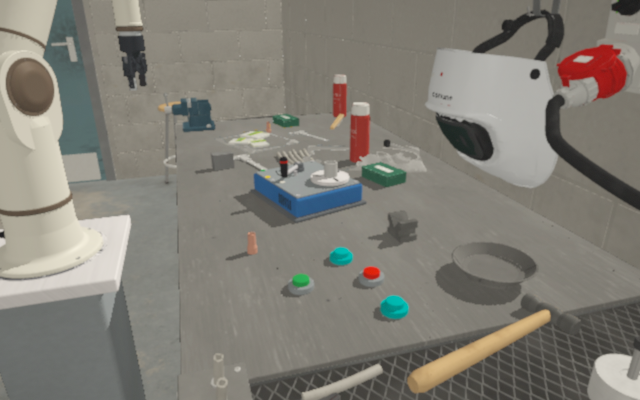

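The top view shows the drive at about (220,210), pivot (190,209), handle (218,231), green dot (178,254), yellow dot (204,251), white dot (228,237) and faceplate (240,182). The green button is at (410,257), the red one at (411,199) and the gas cup at (340,288). The side view confirms green (301,282) and red (371,273), with turquoise look-alikes beside them.

```bash
cat > h.py <<'E'
import numpy as np,cv2
def load(n):
    z=np.load(n+'.npz');return z['p'],z['d'],z['intrinsics'],z['R'],z['t']
def ray(c,u,v,h):
    p,d,K,R,t=c;r=R.T@np.linalg.inv(K)@np.array([u,v,1.]);o=-R.T@t
    return o+r*(h-o[2])/r[2]
def cloud(c):
    p,d,K,R,t=c;v,u=np.mgrid[:400,:640]
    X=np.stack([(u-K[0,2])/K[0,0]*d,(v-K[1,2])/K[1,1]*d,d],-1)
    return (X-t)@R
E
python3 - <<'E'
from h import *
T=load('top');S=load('side');W=cloud(T)
m=(W[...,2]>.05)&(W[...,2]<.068)&(T[1]>0);m[:140]=0;m[280:]=0;m[:,:140]=0;m[:,300:]=0
n,l,st,_=cv2.connectedComponentsWithStats(m.astype(np.uint8));k=1+st[1:,4].argmax()
P=W[l==k];(c,s,a)=cv2.minAreaRect((P[:,:2]*1000).astype(np.float32));print('deck',c,s,a,np.median(P[:,2]))
for n,(u,v,h) in dict(pivot=(190,209,.085),face=(239,182,.074),handle=(218,231,.12)).items(): print(n,ray(T,u,v,h).round(4),W[v,u].round(4))
for C,nm in((T,'top'),(S,'side')):
    hsv=cv2.cvtColor(C[0],cv2.COLOR_RGB2HSV)
    for col,lo,hi in(('green',45,75),('red',0,6),('turq',80,100),('cup',4,14)):
        mm=cv2.inRange(hsv,(lo,120 if col!='cup' else 70,80),(hi,255,255));n,l,st,ce=cv2.connectedComponentsWithStats(mm)
        for i in range(1,n):
            if 15<st[i,4]<900: print(nm,col,st[i,4],ce[i].round(1),ray(C,*ce[i],.022).round(4), cloud(C)[int(ce[i][1]),int(ce[i][0])].round(3))
p=cv2.resize(T[0][140:310,140:440],None,fx=2.6,fy=2.6,interpolation=2);cv2.imwrite('pics/c.png',p[...,::-1])
E
```

```text
deck (602.9970703125, 130.23634338378906) (200.3959197998047, 239.88246154785156) 16.593387603759766 0.060637030876014186
pivot [0.5949 0.1822 0.085 ] [0.5951 0.1823 0.0844]
face [0.6536 0.0773 0.074 ] [0.644  0.0721 0.1093]
handle [0.5379 0.1149 0.12  ] [0.5372 0.1141 0.124 ]
top green 105 [409.7 255.7] [ 0.4802 -0.2949  0.022 ] [ 0.481 -0.293  0.026]
top red 825 [102.4 105.7] [0.8727 0.4119 0.022 ] [0.838 0.378 0.102]
top red 134 [410.7 198. ] [ 0.6123 -0.3085  0.022 ] [ 0.614 -0.307  0.024]
top red 67 [550.6 302.5] [ 0.3648 -0.5935  0.022 ] [ 0.366 -0.595  0.017]
top red 121 [581.  315.9] [ 0.3336 -0.6551  0.022 ] [ 0.335 -0.656  0.021]
top turq 289 [452.9 196.6] [ 0.6112 -0.4054  0.022 ] [ 0.612 -0.403  0.024]
top turq 289 [371.8 212.7] [ 0.5818 -0.217   0.022 ] [ 0.583 -0.215  0.024]
top cup 875 [539.4  13.4] [ 1.0713 -0.671   0.022 ] [ 1.084 -0.679  0.004]
top cup 208 [598.9  16.8] [ 1.0548 -0.8177  0.022 ] [ 1.068 -0.827  0.005]
top cup 32 [97.2 83.8] [0.9304 0.4276 0.022 ] [0.867 0.37  0.152]
top cup 75 [ 90.5 110.6] [0.8612 0.4399 0.022 ] [0.829 0.406 0.098]
top cup 23 [ 98.
[... 732 characters left out ...]
.2] [ 0.6057 -0.4274  0.022 ] [ 0.607 -0.421  0.017]
side cup 57 [343.7 104.4] [1.1037 1.2504 0.022 ] [1.029 1.047 0.065]
side cup 25 [12.6 89.2] [-0.7249  2.4482  0.022 ] [ 0.033 -0.069  0.351]
side cup 19 [20.  92.6] [-0.6386  2.279   0.022 ] [ 0.042 -0.061  0.344]
side cup 54 [ 45.8 103. ] [-0.398   1.8288  0.022 ] [ 0.067 -0.022  0.316]
side cup 20 [ 34.5 109.8] [-0.4078  1.6388  0.022 ] [ 0.051 -0.039  0.309]
side cup 37 [369.1 131.2] [1.0131 0.6835 0.022 ] [1.044 0.759 0.003]
side cup 37 [268.2 127.3] [0.6427 0.8813 0.022 ] [0.64  0.871 0.026]
side cup 26 [350.  134.8] [0.9217 0.6534 0.022 ] [0.829 0.4   0.094]
side cup 194 [251.6 243.4] [ 0.4174 -0.1342  0.022 ] [ 0.415 -0.142  0.027]
```

View pics/c.png

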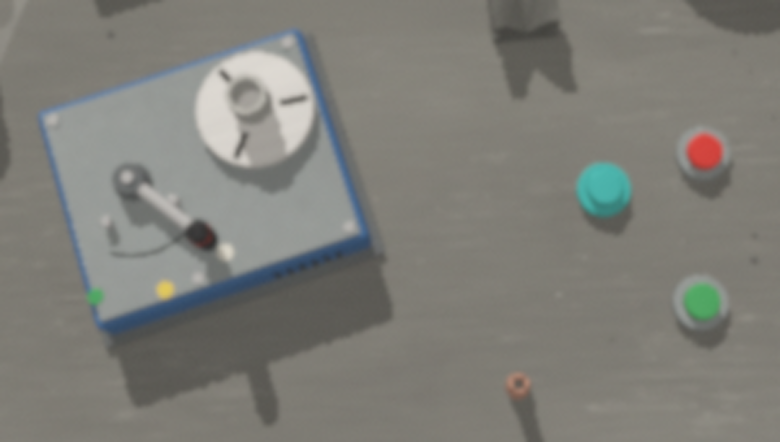

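```bash
python3 -m pendant '[[[0,0,0],10.5],[[0,0,0],10.5],[[0,0,0],10.5],[[0,0,0],10.5],[[0,0,0],10.5]]' 0; python3 -m pendant '[[[0,0,0],4.8],[[-40,14,0],0],[[-50,17,0],0],[[-50,17,0],0],[[-50,17,0],0]]'
cat >> h.py <<'E'
O=np.array([.603,.1302]);a=np.radians(16.6);M=np.array([[np.cos(a),-np.sin(a)],[np.sin(a),np.cos(a)]])
def drv(X): return ((np.asarray(X)[...,:2]-O)@M)*1000
E
python3 - <<'E'
from h import *
from station import arm
o=arm.get_obs();print(o['time'],drv(o['tool_pos']),o['tool_pos'],(o['tcp_rot'][:2,:2].T@M).round(3),o['gripper_width'])
W=cloud(load('top'));D=drv(W);z=W[...,2]
for n,x0,x1,y0,y1 in(('sweep',-95,-30,-60,110),('bar',-45,5,8,50),('bush',5,45,-90,-45)):
    m=(D[...,0]>x0)&(D[...,0]<x1)&(D[...,1]>y0)&(D[...,1]<y1)&(z>.066)&(z<.2);print(n,np.c_[D[m],z[m]*1000].round()[::max(1,m.sum()//25)].tolist())
E
```

```text
time: 0.72
tool_pos: [0.18, 0.6241, 0.2307]
tcp_rot: [[-0.36, 0.933, -0.0], [0.933, 0.36, -0.001], [-0.001, -0.001, -1.0]]
ft_force: [0.1, -0.2, 0.2]
gripper_width: 0.0
grip_force: 0.0
time: 1.35
tool_pos: [0.2974, 0.4593, 0.2309]
tcp_rot: [[-0.286, 0.958, -0.0], [0.958, 0.286, -0.001], [-0.0, -0.0, -1.0]]
ft_force: [1.2, -0.2, 0.9]
gripper_width: 0.003
grip_force: 0.0
1.35 [-198.83442059  402.71285712] [0.29740211 0.45932414 0.23091525] [[-0.  1.]
 [ 1.  0.]] 0.0034228269866707333
sweep [[-30.0, 30.0, 83.0], [-30.0, 33.0, 77.0], [-35.0, 21.0, 80.0], [-37.0, 23.0, 82.0], [-46.0, -10.0, 66.0], [-41.0, 20.0, 81.0], [-55.0, 1.0, 126.0], [-53.0, 12.0, 121.0], [-57.0, 0.0, 124.0], [-56.0, 11.0, 124.0], [-60.0, -1.0, 124.0], [-59.0, 9.0, 125.0], [-62.0, -2.0, 119.0], [-62.0, 8.0, 126.0], [-63.0, -2.0, 110.0], [-62.0, 13.0, 123.0], [-66.0, 1.0, 121.0], [-64.0, 15.0, 124.0], [-68.0, 3.0, 124.0], [-65.0, 16.0, 123.0], [-68.0, 5.0, 119.0], [-76.0, -44.0, 66.0], [-70.0, 7.0, 119.0], [-65.0, 1.0, 76.0], [-70.0, 6.0, 102.0], [-68.0, 12.0, 93.0], [-69.0, 12.0, 82.0], [-82.0, 33.0, 66.0]]
bar [[-1.
[... 472 characters left out ...]
30.0, 33.0, 77.0], [-35.0, 22.0, 82.0], [-36.0, 27.0, 83.0], [-39.0, 17.0, 82.0], [-40.0, 23.0, 83.0], [-41.0, 24.0, 82.0], [-44.0, 25.0, 74.0]]
bush [[44.0, -77.0, 115.0], [44.0, -82.0, 75.0], [41.0, -88.0, 70.0], [37.0, -90.0, 76.0], [37.0, -82.0, 74.0], [27.0, -72.0, 113.0], [42.0, -54.0, 76.0], [30.0, -86.0, 79.0], [24.0, -70.0, 110.0], [27.0, -55.0, 110.0], [28.0, -84.0, 72.0], [24.0, -70.0, 93.0], [23.0, -56.0, 106.0], [20.0, -85.0, 79.0], [25.0, -71.0, 71.0], [22.0, -59.0, 89.0], [28.0, -45.0, 74.0], [17.0, -76.0, 74.0], [19.0, -63.0, 77.0], [23.0, -50.0, 71.0], [11.0, -81.0, 75.0], [13.0, -66.0, 78.0], [14.0, -55.0, 79.0], [14.0, -46.0, 80.0], [14.0, -45.0, 75.0], [9.0, -53.0, 75.0]]
```

```bash
python3 -m pendant '[[[-54,17,0],0],[[-54,17,0],0],[[-54,17,0],0],[[-54,17,0],0],[[-54,17,0],0]]'; python3 -m pendant '[[[-54,17,0],0],[[-54,17,0],0],[[-54,17,0],0],[[0,0,15],0],[[0,0,15],0]]'; python3 -m pendant '[[[0,0,30],0],[[0,0,30],0],[[0,0,28],0],[[0,0,15],0],[[0,0,0],0]]'
python3 - <<'E'
from h import *
from station import arm
o=arm.get_obs();print(o['time'],drv(o['tool_pos']),o['tool_pos'],(o['tcp_rot'][:2,:2].T@M).round(3),o['ft_force'])
p,d=arm.get_image('side');cv2.imwrite('pics/s2.png',cv2.resize(p[100:240,200:400],None,fx=4,fy=4)[...,::-1])
E
```

```text
time: 1.98
tool_pos: [0.4559, 0.225, 0.2311]
tcp_rot: [[-0.286, 0.958, -0.0], [0.958, 0.286, -0.0], [0.0, -0.0, -1.0]]
ft_force: [0.1, 0.4, -0.3]
gripper_width: -0.001
grip_force: 0.0
time: 2.6
tool_pos: [0.5499, 0.0863, 0.2001]
tcp_rot: [[-0.286, 0.958, -0.001], [0.958, 0.286, 0.0], [0.001, -0.001, -1.0]]
ft_force: [0.1, -0.1, -0.1]
gripper_width: 0.0
grip_force: 0.0
time: 3.22
tool_pos: [0.549, 0.087, 0.097]
tcp_rot: [[-0.288, 0.958, -0.003], [0.958, 0.288, -0.0], [0.001, -0.003, -1.0]]
ft_force: [-0.0, 0.2, -0.0]
gripper_width: -0.002
grip_force: 0.0
3.225 [-64.10542758 -25.97131948] [0.54898603 0.08699692 0.09700849] [[-0.002  1.   ]
 [ 1.     0.002]] [-0.00420683  0.21148242 -0.02975227]
```

View pics/s2.png

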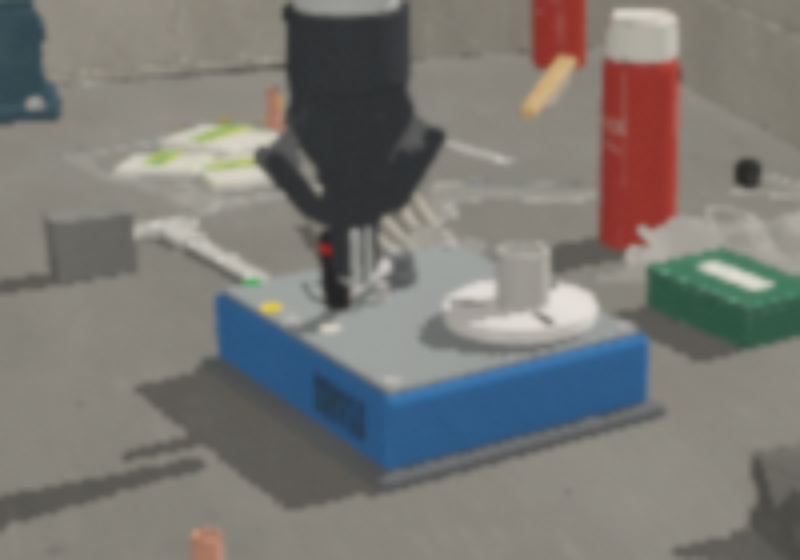

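The fingertips stand about 12 mm behind the handle, clear of everything. Next is a slow push along the arc.

```bash
python3 -m pendant '[[[5,0,0],0],[[4,0,0],0],[[3,0,0],0],[[3.6,-2,0],0],[[3.6,-2,0],0]]'; python3 -m pendant '[[[4,-2,0],0],[[4,-2,0],0],[[4,-1.5,0],0],[[4,-1.5,0],0],[[4,-1,0],0]]';  python3 -m pendant '[[[4,-1,0],0],[[4,-0.7,0],0],[[4,-0.6,0],0],[[4.3,-0.2,0],0],[[4.3,-0.2,0],0]]'
python3 - <<'E'
from h import *
from station import arm
o=arm.get_obs();print(o['time'],drv(o['tool_pos']),o['tool_pos'],(o['tcp_rot'][:2,:2].T@M).round(3),o['ft_force'])
p,d=arm.get_image('side');cv2.imwrite('pics/s3.png',cv2.resize(p[100:240,200:400],None,fx=4,fy=4)[...,::-1])
E
```

```text
time: 3.9
tool_pos: [0.5423, 0.1022, 0.0988]
tcp_rot: [[-0.285, 0.959, 0.002], [0.959, 0.285, -0.001], [-0.002, 0.002, -1.0]]
ft_force: [3.7, -4.2, -0.1]
gripper_width: 0.001
grip_force: 2.5
time: 4.53
tool_pos: [0.527, 0.1182, 0.0982]
tcp_rot: [[-0.284, 0.959, -0.002], [0.959, 0.284, -0.002], [-0.001, -0.002, -1.0]]
ft_force: [-0.4, -2.9, 1.5]
gripper_width: 0.004
grip_force: 1.1
time: 5.15
tool_pos: [0.5192, 0.1395, 0.0983]
tcp_rot: [[-0.286, 0.958, -0.0], [0.958, 0.286, 0.0], [0.0, -0.0, -1.0]]
ft_force: [1.3, 0.3, -0.8]
gripper_width: 0.003
grip_force: 0.0
5.15 [-77.60091641  32.87503437] [0.51924128 0.13953521 0.09827485] [[-0.  1.]
 [ 1.  0.]] [ 1.25735657  0.3396056  -0.81539985]
```

View pics/s3.png

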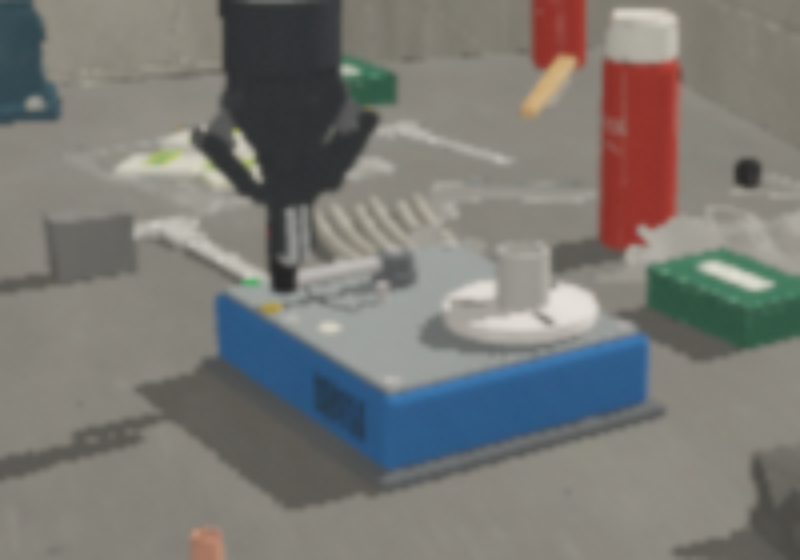

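The lever stands at the yellow dot (crop (270,307)) with the fingers still behind the handle, so I'll push on to the green one.

```bash
python3 -m pendant '[[[4,0,0],0],[[4,0.2,0],0],[[4,0.4,0],0],[[4,0.6,0],0],[[4,0.8,0],0]]'; python3 -m pendant '[[[4,1,0],0],[[4,1.2,0],0],[[4,1.4,0],0],[[4,1.6,0],0],[[4,1.8,0],0]]';  python3 -m pendant '[[[3,1.5,0],0],[[3,1.5,0],0],[[0,0,0],0],[[0,0,0],0],[[0,0,0],0]]'
python3 - <<'E'
from h import *
from station import arm
o=arm.get_obs();print(o['time'],drv(o['tool_pos']),o['tool_pos'],(o['tcp_rot'][:2,:2].T@M).round(3),o['ft_force'])
E
```

```text
time: 5.82
tool_pos: [0.5147, 0.1556, 0.098]
tcp_rot: [[-0.284, 0.959, -0.002], [0.959, 0.284, -0.004], [-0.003, -0.003, -1.0]]
ft_force: [-0.8, -8.3, 2.6]
gripper_width: -0.004
grip_force: 3.6
time: 6.45
tool_pos: [0.5168, 0.181, 0.0985]
tcp_rot: [[-0.287, 0.958, 0.001], [0.958, 0.287, 0.001], [0.001, 0.001, -1.0]]
ft_force: [-0.3, 0.0, 0.7]
gripper_width: 0.002
grip_force: 0.0
time: 7.08
tool_pos: [0.5177, 0.1863, 0.0983]
tcp_rot: [[-0.286, 0.958, -0.0], [0.958, 0.286, -0.0], [-0.0, -0.0, -1.0]]
ft_force: [0.1, -0.3, 0.2]
gripper_width: 0.006
grip_force: 0.0
7.075 [-65.70594232  78.17661663] [0.51769836 0.18634699 0.09829548] [[ 0.  1.]
 [ 1. -0.]] [ 0.07499313 -0.28162289  0.17307916]
```

```bash
python3 -m pendant '[[[-10,0,0],0],[[-10,0,0],0],[[0,0,-30],0],[[0,0,-50],0],[[0,0,-50],0]]'; python3 -m pendant '[[[-48,-19.2,0],0],[[-48,-19.2,0],0],[[-48,-19.2,0],0],[[-48,-19.2,0],0],[[-48,-19.2,0],0]]';  python3 -m pendant '[[[-48,-19.2,0],0],[[-48,-19.2,0],0],[[-48,-19.2,0],0],[[-48,-19.2,0],0],[[0,0,0],0]]'
python3 - <<'E'
from h import *
from station import arm
o=arm.get_obs();print(o['time'],drv(o['tool_pos']),o['tool_pos'],o['ft_force'])
i=arm.camera_info('wrist');p,d=arm.get_image('wrist');C=(p,d,i['intrinsics'],i['R'],i['t'])
hsv=cv2.cvtColor(p,cv2.COLOR_RGB2HSV)
n,l,st,ce=cv2.connectedComponentsWithStats(cv2.inRange(hsv,(45,120,60),(75,255,255)))
for k in range(1,n):
    if st[k,4]>40: print(st[k],ce[k],ray(C,*ce[k],.022),cloud(C)[int(ce[k][1]),int(ce[k][0])])
q,e=arm.get_image('top');j=arm.camera_info('top');D=(q,e,j['intrinsics'],j['R'],j['t']);W=cloud(D);z=W[...,2];Y=drv(W)
m=(z>.1)&(z<.135)&(abs(Y[...,0]+65)<40)&(abs(Y[...,1]-60)<75);h=Y[m];print('handle',m.sum(),h.mean(0),h.min(0),h.max(0))
cv2.imwrite('pics/w.png',np.vstack([cv2.resize(p,(480,300)),cv2.resize(q[140:290,140:380],(480,300))])[...,::-1])
E
```

```text
time: 7.7
tool_pos: [0.5234, 0.1661, 0.2294]
tcp_rot: [[-0.285, 0.959, -0.001], [0.959, 0.285, -0.001], [-0.0, -0.001, -1.0]]
ft_force: [0.4, -0.3, 1.1]
gripper_width: 0.001
grip_force: 0.0
time: 8.32
tool_pos: [0.4995, -0.0926, 0.2285]
tcp_rot: [[-0.285, 0.959, 0.001], [0.959, 0.285, -0.0], [-0.0, 0.001, -1.0]]
ft_force: [0.4, 0.1, 0.2]
gripper_width: 0.002
grip_force: 0.0
time: 8.95
tool_pos: [0.4786, -0.3024, 0.2285]
tcp_rot: [[-0.277, 0.961, -0.001], [0.961, 0.277, -0.003], [-0.003, -0.002, -1.0]]
ft_force: [-0.3, -0.4, 0.1]
gripper_width: 0.002
grip_force: 0.0
8.95 [-242.79353808 -379.07888461] [ 0.4786239  -0.30244314  0.22848676] [-0.28283659 -0.35195402  0.0902921 ]
[307 153  28  28 413] [322.062954  168.8377724] [ 0.48381491 -0.29625049  0.022     ] [ 0.48347656 -0.29535616  0.02247915]
handle 96 [-61.05034708 101.86951823] [-69.02565748  94.0181533 ] [-48.94390897 112.90796446]
```

View pics/w.png

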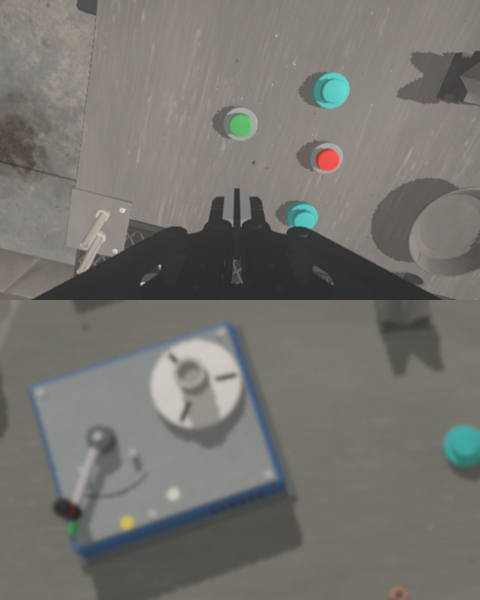

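The lower picture shows the lever handle at the green dot (measured at -61,+102, which is about 1.2 rad). The upper one, from the wrist, shows the green button alone at (322,169) in full-size pixels. I'll go down over it.

```bash
python3 -m pendant '[[[5,5.7,30],0],[[0,0,50],0],[[0,0,50],0],[[0,0,50],0],[[0,0,16],0]]'; python3 -m pendant '[[[0,0,0],0],[[0,0,0],0],[[0,0,0],0],[[0,0,0],0],[[0,0,0],0]]'
```

```text
time: 9.68
tool_pos: [0.4836, -0.2866, 0.0294]
tcp_rot: [[-0.288, 0.958, -0.005], [0.958, 0.288, 0.004], [0.005, -0.004, -1.0]]
ft_force: [-1.6, 0.6, 0.8]
gripper_width: 0.001
grip_force: 0.0
time: 10.3
tool_pos: [0.4857, -0.2896, 0.0329]
tcp_rot: [[-0.286, 0.958, 0.001], [0.958, 0.286, -0.0], [-0.001, 0.001, -1.0]]
ft_force: [0.3, 0.2, 0.3]
gripper_width: -0.002
grip_force: 0.0
```

```bash
python3 -m pendant '[[[-5.2,-4.9,0],0],[[0,0,4],0],[[0,0,4],0],[[0,0,3],0],[[0,0,2],0]]'; python3 -m pendant '[[[0,0,2],0],[[0,0,1.5],0],[[0,0,1],0],[[0,0,0.5],0],[[0,0,0],0]]'; python3 -m pendant '[[[0,0,0.5],0],[[0,0,0.5],0],[[0,0,0],0],[[0,0,0],0],[[0,0,0],0]]'
```

```text
time: 10.92
tool_pos: [0.482, -0.2957, 0.019]
tcp_rot: [[-0.286, 0.958, -0.001], [0.958, 0.286, 0.0], [0.001, -0.0, -1.0]]
ft_force: [-1.7, -0.2, 3.0]
gripper_width: -0.001
grip_force: 1.6
time: 11.55
tool_pos: [0.482, -0.2958, 0.0159]
tcp_rot: [[-0.286, 0.958, 0.0], [0.958, 0.286, 0.001], [0.001, 0.0, -1.0]]
ft_force: [-6.6, 2.9, 19.2]
gripper_width: 0.001
grip_force: 9.3
time: 12.18
tool_pos: [0.4821, -0.2958, 0.0157]
tcp_rot: [[-0.286, 0.958, 0.0], [0.958, 0.286, 0.001], [0.001, 0.001, -1.0]]
ft_force: [-7.8, 4.5, 27.1]
gripper_width: -0.003
grip_force: 13.2
```

Fully in: the force rises to 27 N against the stop. I'll lift clear, then check.

```bash
python3 -m pendant '[[[0,0,-4],0],[[0,0,-10],0],[[0,0,-40],0],[[0,0,-60],0],[[0,0,-60],0]]'; python3 -m pendant '[[[-50,0,0],0],[[-50,0,0],0],[[0,0,0],0],[[0,0,0],0],[[0,0,0],0]]'
python3 - <<'E'
from h import *
from station import arm
o=arm.get_obs();print(o['time'],o['tool_pos'],o['ft_force'])
q,e=arm.get_image('top');j=arm.camera_info('top');D=(q,e,j['intrinsics'],j['R'],j['t']);W=cloud(D);z=W[...,2];Y=drv(W)
m=(z>.1)&(z<.135)&(abs(Y[...,0]+65)<40)&(abs(Y[...,1]-60)<75);h=Y[m];print('handle',m.sum(),h.mean(0))
s,_=arm.get_image('side')
hsv=cv2.cvtColor(s,cv2.COLOR_RGB2HSV);n,l,st,ce=cv2.connectedComponentsWithStats(cv2.inRange(hsv,(45,120,80),(75,255,255)))
print([(st[k,4],ce[k]) for k in range(1,n) if 100<st[k,4]<900])
cv2.imwrite('pics/e.png',np.vstack([cv2.resize(s,(448,280)),cv2.resize(q,(448,280))])[...,::-1])
E
```

```text
time: 12.8
tool_pos: [0.4822, -0.2957, 0.1889]
tcp_rot: [[-0.286, 0.958, -0.0], [0.958, 0.286, -0.0], [-0.0, -0.0, -1.0]]
ft_force: [1.1, -0.8, -0.7]
gripper_width: 0.002
grip_force: 0.0
time: 13.42
tool_pos: [0.511, -0.3901, 0.187]
tcp_rot: [[-0.287, 0.958, -0.0], [0.958, 0.287, 0.001], [0.001, 0.0, -1.0]]
ft_force: [0.0, -0.2, -0.7]
gripper_width: 0.001
grip_force: 0.0
13.425 [ 0.51096217 -0.39007448  0.18700599] [ 0.04403461 -0.21948156 -0.67968432]
handle 97 [-61.13376099 101.70218715]
[(np.int32(173), array([300.42774566, 280.02312139]))]
```

View pics/e.png

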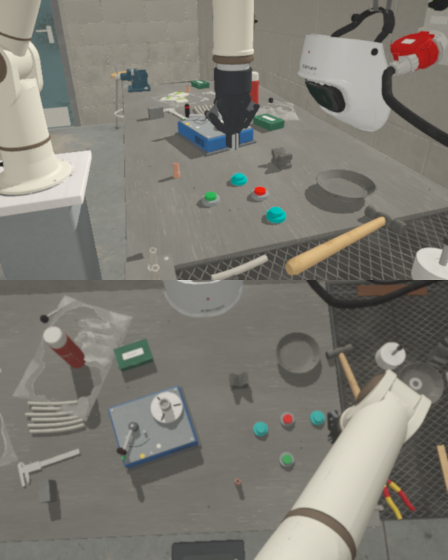

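The lever stands at the green dot, the green button is back out (173 px at the same place as before), the loose parts are in place and the hand is clear.

```bash
python3 -c "
from station import arm
print(arm.sign_off())"
```

```text
the job is handed in; nothing more can be done
None
```

The lever was pushed to its second stop at the green dot, then the green button was pressed fully in and came back out. The red button, bush, gas cup and V-block were left alone, and I handed the job in with the hand clear at about 13.5 s of the 48 s allowed.

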